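# Slide the fitting toy drum into its crescent stand

## Task

Lift the egg cup out of the crescent-shaped wooden stand and set it upright on the table, well clear of the stand. Then push the one toy drum that fits the stand snugly across the table, keeping it flat on the table all the way, through the open side of the stand until it rests against the back of the curve. Leave the other two drums, the jar, the tractor, the wand and the caddy as they are.

Things in the scene. Friction and masses are not known exactly. Their poses are not given: they have to be found in the camera images.
- drum_small: small toy drum, upright cylinder of light wood with white skin, 82 mm diameter, 50 mm high; origin at the centre of its underside, z up
- drum_mid: middle toy drum, the same but 96 mm diameter, 50 mm high, about 0.2 kg; origin at the centre of its underside, z up
- drum_large: large toy drum, the same but 110 mm diameter, 50 mm high; origin at the centre of its underside, z up
- stand: crescent (half-ring) wooden stand fixed to the table, no floor: inner radius 50.5 mm, wall 14 mm thick, 30 mm high; origin at the centre of the half-ring at table height. The open side faces its -x; the curve's back is on +x with a block 22 x 60 x 50 mm reaching to x = 85 mm. Two lips flared outwards by 0.3 rad continue the wall ends to x = -19 mm; the stand is at most 140 mm wide (y)
- stand_seat (a point): point at table height where the centre of the fitting drum is when it rests against the back of the curve (2.5 mm to +x of the stand's origin)
- egg_cup: white plastic egg cup, 62 mm high, 47 mm diameter at the rim (45 mm at 38 mm height), foot 40 mm diameter, thin stem at 12 to 22 mm height; origin at the centre of its underside, z up; starts standing inside the crescent
- jar: small glass jar with a twist cap, 60 mm diameter, 70 mm high; origin at the centre of its underside
- tractor: green toy tractor, 109 mm long (x from -52 to 57 mm, nose to +x), 64 mm wide, 68 mm high; origin on the table under its middle
- wand: plastic light-up wand with a toggle switch, lying flat along its x: from -100 to +96 mm, 22 mm wide, 20 mm high (switch to 30 mm); origin on the table under it
- caddy: red plastic tool caddy, open box 160 (x) x 100 (y) x 70 mm with a bridge handle along x over its middle (10 mm thick) reaching 151 mm high; origin at the centre of its underside
Mind the look-alikes: they are no part of the job. Leave any black or orange look-alike of the egg_cup alone. Leave any purple look-alike of the stand alone.

How it is judged:
By the outcome, as a careful person would: the job done as asked, in the order asked, and still so for the second after the job is handed in, with the robot touching nothing.
It also fails if it takes over 64 s, if anything falls off the work surface, if the arm or the gripper's body presses on something with over 40 N, if the wrist force passes 120 N, or if a joint passes its speed limit or range.

## Robot

A 7-joint arm with a two-finger parallel gripper is mounted at the origin on the work surface. World frame = base frame: x ahead of the robot, y to its left, z up, the work surface at z = 0. Lengths are in mm, angles in rad, forces in N, time in s.
With the tool pointing down it reaches from about 425 to 1025 mm from the base axis. Payload 9.4 kg.
Tool frame: the origin (TCP) lies at the very end of the fingers, on their centre line; the grasp point (between the pads) lies 19 mm behind it; z points along the fingers, y is the direction in which the jaws open and shut (so a half turn about z gives the same grasp; the last joint's range is limited). The gripper opens to 93 mm and grips with 3 to 60 N. Pads are 15 mm wide; open, the fingers measure 128 mm over their backs; the gripper's body (75 mm by 188 mm) begins 65 mm behind the grasp point.
Start: joints at [-1.276, 0.599, -0.003, 1.599, 0.002, 0.943, -0.08], TCP at [263.393, 675.461, 189.418] pointing down, gripper open.
Joint ranges: [-2.57, 2.57], [-0.35, 1.97], [-1.29, 1.29], [0.11, 2.56], [-1.05, 4.19], [0.11, 1.86], [-2.63, 2.63]. Speed limits (rad/s): [2.22, 2.22, 3.01, 3.01, 3.14, 3.14, 3.14].

## Interface

Orientations are given as a rotation vector (axis times angle).
In Python, from workcell import bot gives the robot as it stands. Calls block until the motion is done:
- bot.movep(position, orientation): joint-space move of the TCP to a pose.
- bot.line_to(position, v=150, ori=None): straight line of the TCP; ori=None keeps the orientation; v is the mean speed in mm/s.
- bot.move_joints(angles): joint-space move.
- bot.grip(opening, grasp_force=None): finger opening in mm; grasp_force is the grip in N (None keeps the last); returns when the fingers have stopped.
- bot.wait(seconds).
- bot.solve_ik(position, orientation): joint angles nearest the present ones, or None.
- bot.get_obs(): the state.
- bot.get_image(name): name is "side" or "top" or "wrist"; returns the picture (400x640x3 uint8, red, green, blue); there is no depth.
- bot.camera_params(name): a dict with "K" (3x3 intrinsics, pixels), "k1" (the pictures are not rectified: a ray, as slopes to the right and down, at radius r is drawn at 1 + k1 r^2 times it, then the intrinsics apply), "rvec" (rotation vector, rad) and "tvec" (3), from world to camera coordinates, as OpenCV has them. Camera axes: x right, y down, z forward; pixel columns grow to the right and rows downward; lengths in mm; the calibration is good to about 2 mm. A picture is of the moment at which its call begins: read the wrist's pose just before it. camera_params takes no time and is no camera call; for the wrist camera it gives the pose at the moment of the call.
A pose or a line that the arm cannot do raises bot.IKError and nothing moves.
- bot.job_done(): hands the job in, once; it reports no verdict.
The state is a dict: "clock": time; "joints": joint angles; "joint_vel": joint speeds; "joint_torque": joint torques, N m; "tool_pos": TCP position; "tool_rot": TCP orientation; "ft_force": force on the tool from outside, world axes, zero at the start; "torque": the same for the moment, N m; "grip_width": finger opening in mm.
Only numpy, scipy, OpenCV 4.12 (cv2) and the standard library are available. Lean on these libraries where they do the work, as an engineer would, in place of code of your own. Each camera call takes 0.05 s, during which the arm holds its last target. There are 200 camera calls.

## Working session

There is one attempt and no reset: what is moved stays moved. The work goes in short steps, each a Python script; the robot and the scene stay as the last script left them, time stands still between calls to the robot, and variables do not carry over. Pictures are saved under pics/ and viewed, about 8 in all and at most 12, crops included, and the job is handed in when it is done.

```bash
mkdir -p pics; cat > h.py <<'E'
from workcell import bot
import numpy as np, cv2
def snap(cam,name):
    p=bot.camera_params(cam); im=bot.get_image(cam)
    cv2.imwrite(f'pics/{name}.png',im[:,:,::-1]); np.save(f'pics/{name}.npy',p,allow_pickle=True); return im,p
def load(name):
    return cv2.imread(f'pics/{name}.png'), np.load(f'pics/{name}.npy',allow_pickle=True).item()
def ray(p,uv):
    d=np.linalg.inv(np.array(p['K']))@np.array([uv[0],uv[1],1.]); x=d[:2].copy(); u=x.copy()
    for _ in range(20): u=x/(1+p['k1']*(u@u))
    R=cv2.Rodrigues(np.array(p['rvec'],float))[0]; t=np.array(p['tvec'],float).ravel()
    return -R.T@t, R.T@np.array([u[0],u[1],1.])
def onz(p,uv,z=0.):
    c,d=ray(p,uv); return c+d*(z-c[2])/d[2]
def proj(p,X):
    R=cv2.Rodrigues(np.array(p['rvec'],float))[0]; c=R@np.array(X,float)+np.array(p['tvec'],float).ravel()
    u=c[:2]/c[2]; u=u*(1+p['k1']*(u@u)); return (np.array(p['K'])@np.array([u[0],u[1],1]))[:2]
E
python3 - <<'E'
from h import *
a,pa=snap('top','top0'); b,pb=snap('side','side0')
cv2.imwrite('pics/both.png',cv2.resize(np.vstack([a,b])[:,:,::-1],None,fx=.75,fy=.75))
for p in(pa,pb): print(p, ray(p,(320,200)))
o=bot.get_obs(); print(o['clock'],o['tool_pos'],o['tool_rot'],o['grip_width'])
E
```

```text
{'K': array([[468.32355865,   0.        , 321.55133352],
       [  0.        , 468.32355865, 188.99314073],
       [  0.        ,   0.        ,   1.        ]]), 'k1': -0.03784358893103622, 'rvec': array([ 2.17797062, -2.12482944,  0.16889036]), 'tvec': array([ -38.82880375,  542.72286664, 1296.9114471 ])} (array([ 350.27821902,  -12.13843774, 1362.05466675]), array([ 0.12125294, -0.00721834, -0.99287914]))
{'K': array([[363.03520548,   0.        , 322.53019773],
       [  0.        , 363.03520548, 203.05073105],
       [  0.        ,   0.        ,   1.        ]]), 'k1': -0.006504451530403494, 'rvec': array([ 2.3641201 , -0.78206374,  0.29122384]), 'tvec': array([-436.81036317,  273.62076732,  775.53779984])} (array([ 179.12877901, -472.52120589,  782.15541114]), array([ 0.3809726 ,  0.50302853, -0.7758488 ]))
0.1 [263.22913399 675.03962006 188.64904373] [-5.80491431e-01 -3.08735238e+00  2.12075837e-03] 93.12959266316146
```

View pics/top0.png

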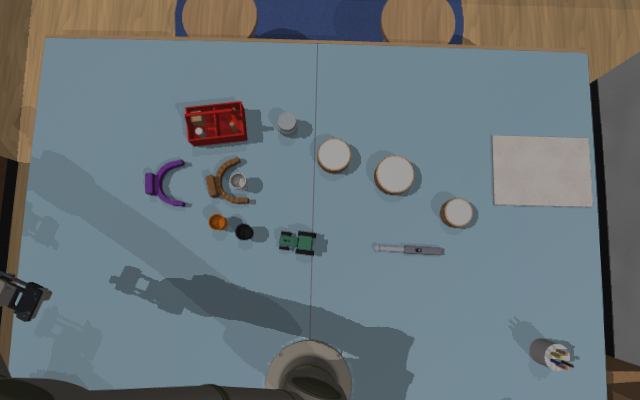

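View pics/side0.png

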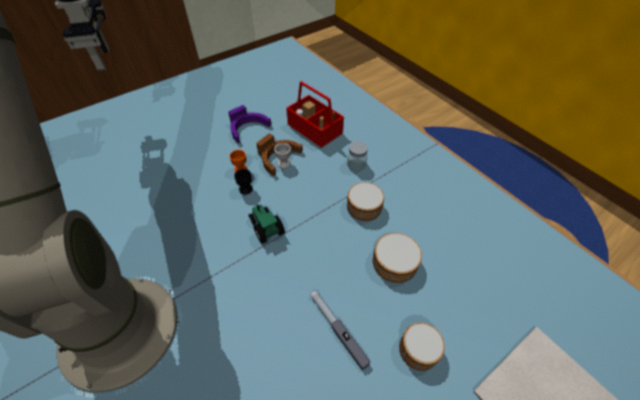

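Top view: brown stand at (228,182), opening to the right, with the white egg cup at (238,181) inside. The orange (219,222) and black (244,232) cups and the purple stand (165,184) are look-alikes. The drums are at (334,155), (395,175) and (458,212). Next I'll measure their diameters and the stand.

```bash
python3 - <<'E'
from h import *
im,p=load('top0'); hsv=cv2.cvtColor(im,cv2.COLOR_BGR2HSV)
for c in [(334,155),(395,175),(458,212)]:
    print(c,hsv[c[1],c[0]],hsv[c[1],c[0]+14])
    m=np.zeros(im.shape[:2],np.uint8)
    # anything not table-blue near the disc
    H,S,V=cv2.split(hsv); fg=((H<40)&(V>60)).astype(np.uint8)
    white=(fg>0)&(S<60)
    for nm,mk in(('skin',white.astype(np.uint8)),('all',fg)):
        n,l,st,ce=cv2.connectedComponentsWithStats(mk); k=l[c[1],c[0]]
        cn=max(cv2.findContours((l==k).astype(np.uint8),0,2)[0],key=len)
        P=np.array([onz(p,q[0],50)[:2] for q in cn],np.float32)
        A=np.c_[2*P,np.ones(len(P))]; s=np.linalg.lstsq(A,(P**2).sum(1),rcond=None)[0]
        print(nm,s[:2].round(1),'D',2*np.sqrt(s[2]+s[0]**2+s[1]**2).round(1),'areaD',(2*np.sqrt(cv2.contourArea(P)/np.pi)).round(1))
for nm,uv,z in [('back',(208,186),50),('tip_up',(239,161),30),('tip_dn',(246,201),30),('cup',(238,181),62),('jar',(288,123),70),('tractor',(297,243),50),('black',(244,232),62)]:
    print(nm,onz(p,uv,z).round(0))
cv2.imwrite('pics/c0.png',cv2.resize(im[140:250,190:350],None,fx=5,fy=5,interpolation=cv2.INTER_CUBIC))
E
```

```text
(334, 155) [ 15   6 159] [ 10   5 159]
skin [646.1 -58.2] D 87.8 areaD 87.4
all [642.  -57.3] D 97.4 areaD 96.6
(395, 175) [  8   6 159] [ 10   5 157]
skin [ 593.2 -233.3] D 102.4 areaD 101.0
all [ 589.4 -230.3] D 112.4 areaD 112.5
(458, 212) [ 10   5 156] [ 17  54 119]
skin [ 487.1 -415.8] D 75.6 areaD 74.8
all [ 484.7 -408.2] D 87.6 areaD 87.2
back [542. 296.  50.]
tip_up [621. 216.  30.]
tip_dn [505. 190.  30.]
cup [557. 210.  62.]
jar [726.  75.  70.]
tractor [388.  39.  50.]
black [415. 186.  62.]
```

View pics/c0.png

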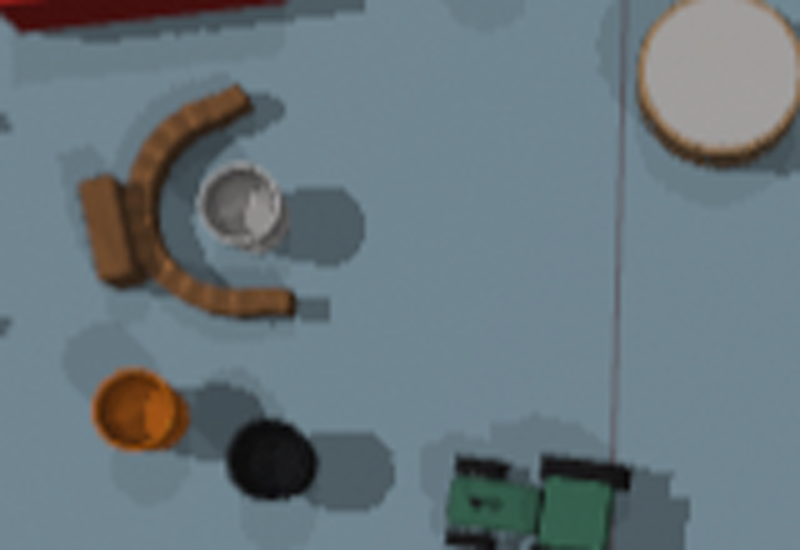

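The mid drum is at (646,-58): skin 88 mm plus rim gives 96 mm, so it is the one that fits. The crop confirms the white cup inside the brown stand and the two look-alike cups outside it. Going above for a close look.

```bash
cat >> h.py <<'E'
def down(jaw):
    """rotvec of tool pointing down, tool y (jaws) along jaw; picks sign with best last joint"""
    j=np.array([jaw[0],jaw[1],0.]); j/=np.linalg.norm(j); z=np.array([0,0,-1.])
    return cv2.Rodrigues(np.c_[np.cross(j,z),j,z])[0].ravel()
def goodori(pos,jaw):
    o=[down(jaw),down(-np.array(jaw))]; q=[bot.solve_ik(pos,r) for r in o]
    c=[9 if a is None else abs(a[6])+ .3*np.abs(np.array(a)-bot.get_obs()['joints']).max() for a in q]
    return o[int(np.argmin(c))]
E
python3 - <<'E'
from h import *
P=[560,170,260]; r=goodori(P,[.975,.22]); print(r,bot.solve_ik(P,r))
bot.movep(P,r); im,p=snap('wrist','w1'); print(ray(p,(320,200)),bot.get_obs()['clock'],bot.get_obs()['tool_pos'])
E
```

```text
[1.961789   2.45377023 0.        ] [-0.6563077   0.36999716  0.3675236   1.86287049 -0.16186623  0.93772203
  0.00656398]
(array([543.94016033, 243.42070346, 455.58417813]), array([ 0.06818443, -0.25251147, -0.96525321])) 2.2667 [559.77148515 171.36110668 259.70504137]
```

View pics/w1.png

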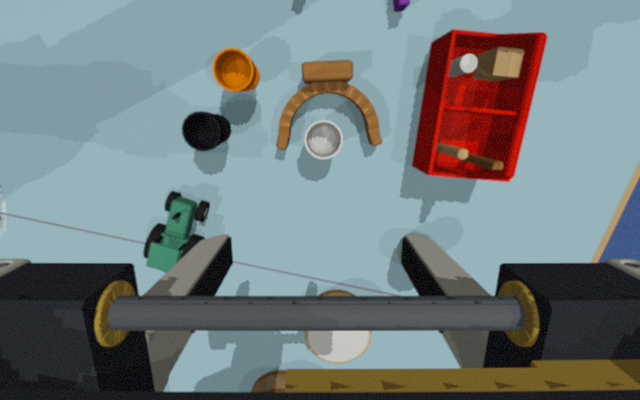

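Wrist view: stand with tips at (282,147) and (376,143), its block at (328,71), and the white cup at (323,139), slightly off-centre. Measuring the cup rim and stand.

```bash
python3 - <<'E'
from h import *
im,p=load('w1'); hsv=cv2.cvtColor(im,cv2.COLOR_BGR2HSV); H,S,V=cv2.split(hsv)
def circ(P):
    A=np.c_[2*P,np.ones(len(P))]; s=np.linalg.lstsq(A,(P**2).sum(1),rcond=None)[0]; return s[:2],np.sqrt(s[2]+s[:2]@s[:2])
roi=np.zeros_like(H); roi[50:155,268:390]=1
br=((S>70)&((H<25))&(roi>0)).astype(np.uint8)
n,l,st,ce=cv2.connectedComponentsWithStats(br); k=1+st[1:,4].argmax(); print('stand bbox',st[k])
cn=cv2.findContours((l==k).astype(np.uint8),0,1)[0]; cn=max(cn,key=len)[:,0]
P=np.array([onz(p,q,30)[:2] for q in cn])
# ring: iterative inner-arc selection
u=np.array([-.22,.975]);c=np.array([560,225.]);
for it in range(8):
    v=np.array([-u[1],u[0]]); d=P-c; X=d@u;Y=d@v;r=np.hypot(X,Y)
    ii=(X>0)&(abs(r-50.5)<5); oo=(X>5)&(abs(r-64.5)<5)&(abs(Y)>33)
    ci,ri=circ(P[ii]); 
    if it<7: c=ci
print('inner',ci,ri,ii.sum()); 
if oo.sum()>8: print('outer',circ(P[oo]),oo.sum())
# block top at z=50
B=np.array([onz(p,q,50)[:2] for q in [(303,63),(352,61),(353,80),(304,83)]]); print('block',B.round(1),B.mean(0))
T=np.array([onz(p,q,30)[:2] for q in [(282,147),(376,143)]]); print('tips',T.round(1))
t=T[0]-T[1]; ut=np.array([t[1],-t[0]])/np.linalg.norm(t); b=B[1]-B[0]; print('axis tips',ut,'axis block',np.array([b[1],-b[0]])/np.linalg.norm(b),'c->block',(B.mean(0)-c)/np.linalg.norm(B.mean(0)-c),np.linalg.norm(B.mean(0)-c))
w=((S<35)&(V>120)).astype(np.uint8); w[:115]=0;w[165:]=0;w[:,:300]=0;w[:,345:]=0
cn=max(cv2.findContours(w,0,1)[0],key=cv2.contourArea); (x,y),r=cv2.minEnclosingCircle(cn); print('cup px',x,y,r)
for q in[(323,139),(x,y)]: print(onz(p,q,62))
print('D',np.linalg.norm(onz(p,(305,139),62)-onz(p,(343,139),62)))
E
```

```text
stand bbox [ 277   61  104   88 3044]
inner [563.57682408 221.57974635] 48.994057220514904 113
outer (array([564.53049524, 220.81255291]), np.float64(63.39727888851397)) 84
block [[516.7 292.7]
 [571.3 307.3]
 [577.6 287.5]
 [522.4 271.5]] [546.99298069 289.7441548 ]
tips [[510.3 190.3]
 [627.2 222.1]]
axis tips [-0.26286625  0.96483228] axis block [ 0.2589969  -0.96587815] c->block [-0.23639615  0.97165676] 70.15276502445522
cup px 323.05474853515625 139.21897888183594 20.435501098632812
[558.3835367  214.28461136  62.        ]
[558.50499187 214.04939769  62.        ]
D 45.06941404958627
```

```bash
python3 - <<'E'
from h import *
r=bot.get_obs()['tool_rot']; r=goodori([558.4,213.5,100],[.967,.255])
bot.grip(76,12)
bot.movep([558.4,213.5,110],r); bot.line_to([558.4,213.5,34],v=120)
bot.grip(0,12); o=bot.get_obs(); print(o['grip_width'],o['tool_pos'],o['ft_force'],o['clock'])
bot.line_to([558.4,213.5,140],v=150); o=bot.get_obs();print(o['grip_width'],o['ft_force'],o['clock'])
snap('side','s2');snap('wrist','w2')
E
python3 -c "
import cv2,numpy as np
a=cv2.imread('pics/s2.png')[60:260,150:470];b=cv2.imread('pics/w2.png')
cv2.imwrite('pics/v2.png',np.vstack([cv2.resize(a,(480,300)),cv2.resize(b,(480,300))]))"
```

```text
0.21703992280389892 [558.41976086 213.50554818  33.99834096] [ 0.01189017  0.35959924 -0.5323909 ] 5.4917
0.22730391574822983 [0.53236319 0.11259878 0.50924969] 6.35
```

View pics/v2.png

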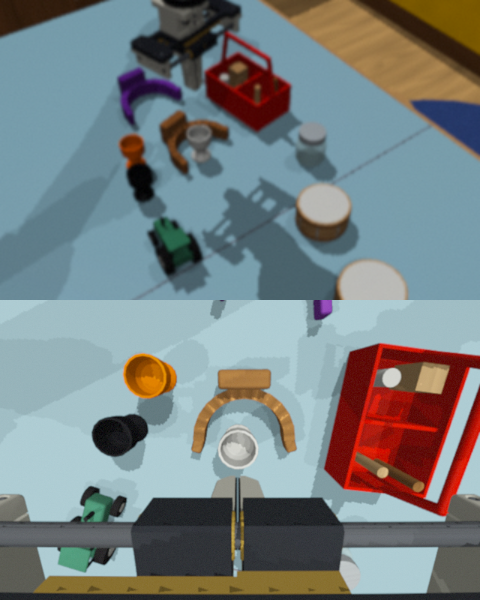

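The fingers closed to 0 with no cup between them. The cup still stands upright in the stand, at about (317,196) in the wrist image. Re-measuring from both cameras.

```bash
python3 - <<'E'
from h import *
im,p=load('w2')
o=bot.get_obs(); print(o['tool_pos'],o['tool_rot'],cv2.Rodrigues(o['tool_rot'])[0].round(3))
t=np.array(o['tool_pos'])
print('tcp px',proj(p,t),'cam',ray(p,(320,200))[0],proj(load('side0')[1],t))
print('block',onz(p,(325,105),50),'cup rim w2',onz(p,(317,196),62))
i2,p2=load('side0'); print('side0 cup rim',onz(p2,(283,149),62)); print('side proj of est',proj(p2,(558.4,214,62)),proj(p2,(558,214,0)))
s2=load('s2')[0]; cv2.imwrite('pics/v3.png',np.vstack([cv2.resize(i2[110:200,220:360],(560,360),interpolation=2)[:290],cv2.resize(s2[50:200,200:400],(560,310),interpolation=2)[:310]]))
im,p=snap('top','t3'); cv2.imwrite('pics/t3c.png',cv2.resize(im[120:230,130:330,::-1],None,fx=4,fy=4,interpolation=2))
E
```

```text
[557.75469668 213.29391416 138.92589502] [-1.91687564 -2.48800012  0.0025896 ] [[-0.255  0.967 -0.002]
 [ 0.967  0.255 -0.001]
 [-0.    -0.002 -1.   ]]
tcp px [315.64725224 231.24867719] cam [539.75126422 284.87661986 334.90931094] [279.53065176 127.49759602]
block [544.97752409 291.45285676  50.        ] cup rim w2 [557.75016062 216.73289445  62.        ]
side0 cup rim [559.73962378 209.24034295  62.        ]
side proj of est [281.70764214 148.27055507] [283.13458861 163.57965844]
```

View pics/t3c.png

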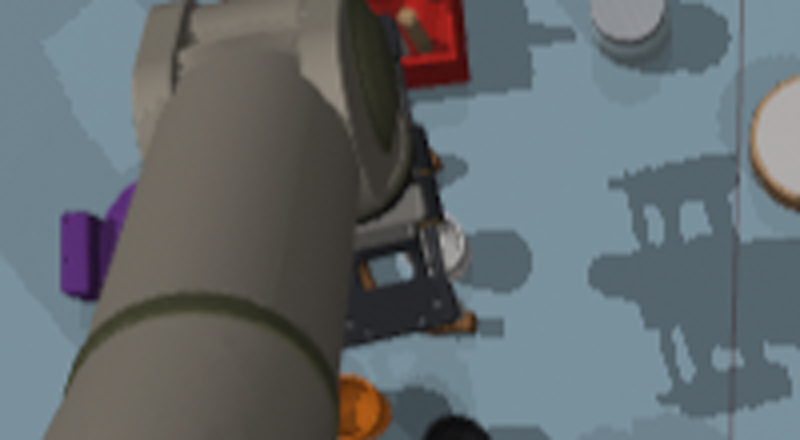

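```bash
python3 - <<'E'
from h import *
im,p=load('w2'); s,ps=load('s2'); t=np.array([557.75,213.3,138.9])
for z in (120,139,160,180):
    q=proj(p,[t[0],t[1],z]); cv2.circle(im,tuple(int(v) for v in q),1,(255,0,255),-1); print(z,q,proj(ps,[t[0],t[1],z]))
    q=proj(ps,[t[0],t[1],z]); cv2.circle(s,tuple(int(v) for v in q),0,(255,0,255),-1)
cv2.imwrite('pics/v4.png',np.vstack([cv2.resize(im[160:290,250:390],(560,520//2*1),interpolation=2) if 0 else cv2.resize(im[170:280,240:400],(480,330),interpolation=2),cv2.resize(s[50:185,210:390],(480,270),interpolation=2)]))
E
```

```text
120 [315.74812828 221.57278822] [280.0733733  132.89658108]
139 [315.64209698 231.27940077] [279.52581043 127.4756191 ]
160 [315.50093395 244.20362867] [278.90131556 121.29176035]
180 [315.33511771 259.38716433] [278.28681568 115.20556419]
```

View pics/v4.png

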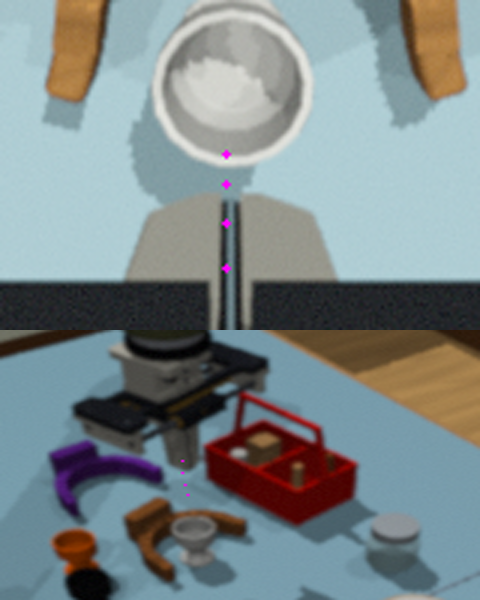

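The cup hasn't moved and the estimates agree, so I don't yet know why it was missed. I'll descend again with the fingers open and look before closing.

```bash
python3 - <<'E'
from h import *
P=[558.4,214.5]
bot.grip(76,12); print(bot.get_obs()['grip_width'])
bot.line_to(P+[34],v=120); o=bot.get_obs(); print(o['tool_pos'],o['grip_width'],o['ft_force'],o['clock'])
w,p=snap('wrist','w5'); s,_=snap('side','s5')
cv2.imwrite('pics/v5.png',np.vstack([cv2.resize(w[100:340,120:520],(500,300)),cv2.resize(s[80:200,190:390],(500,300),interpolation=2)])[:,:,::-1])
print(proj(p,P+[34]),proj(p,P+[62]))
E
```

```text
75.97300942941862
[558.82360522 214.58563801  34.55243737] 76.1007014475012 [-0.35319608  0.57784944 -0.65196269] 8.8
[315.00326304 230.87098088] [314.83505813 248.6214901 ]
```

View pics/v5.png

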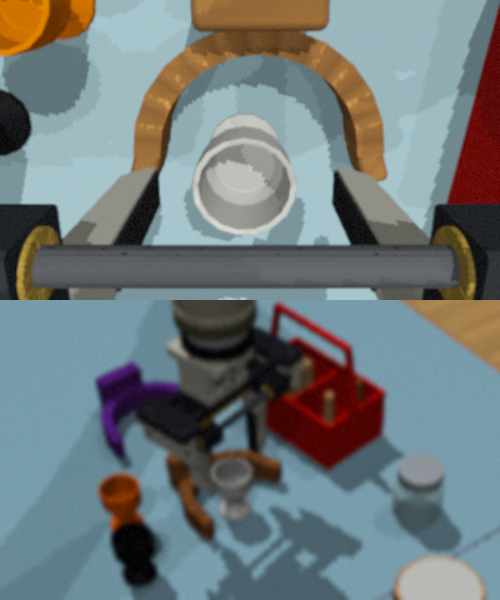

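The rim is where predicted, (316,250) in the wrist image. The finger tips appear higher than the reported TCP (left tip near (246,250)), so I'll triangulate them.

```bash
python3 - <<'E'
from h import *
def tri(a,b):
    (c1,d1),(c2,d2)=a,b; s=np.linalg.lstsq(np.c_[d1,-d2],c2-c1,rcond=None)[0]
    A,B=c1+s[0]*d1,c2+s[1]*d2; return ((A+B)/2).round(1),np.linalg.norm(A-B).round(1)
_,p2=load('w2');_,p5=load('w5');_,ps=load('s5')
# closed finger pair, end at centre: wrist v4(230,198), side v4 (183,468)
print('closed tip (tcp 557.8,213.3,138.9)',tri(ray(p2,(240+230/3,170+198/3)),ray(ps,(210+183/2.667,50+138/2))))
print('w5 left',tri(ray(p5,(120+158*.8,100+187*.8)),ray(ps,(190+203*.4,80+188*.4))),'right',tri(ray(p5,(120+335*.8,100+187*.8)),ray(ps,(190+255*.4,80+152*.4))))
for z in(34,60): print(z,'side L/R',[proj(ps,[558.4+e*.967*41,214.5+e*.255*41,z]) for e in(-1,1)],'wrist',[proj(p5,[558.4+e*.967*38,214.5+e*.255*38,z]) for e in(-1,1)])
im,_=load('s5');w,_=load('w5')
cv2.imwrite('pics/v6.png',np.vstack([cv2.resize(im[110:185,230:330],(400,300),interpolation=2),cv2.resize(w[200:350,180:380],(400,300),interpolation=2)]))
E
```

```text
closed tip (tcp 557.8,213.3,138.9) (array([558.6, 218.7, 162.9]), np.float64(3.7))
w5 left (array([520.1, 205.7,  63.3]), np.float64(3.8)) right (array([599.4, 223.6,  61.2]), np.float64(2.2))
34 side L/R [array([272.7369675 , 162.93199028]), array([291.55949001, 147.82425376])] wrist [array([255.48855604, 230.92277377]), array([374.50875726, 230.79304276])]
60 side L/R [array([271.87282253, 156.40845575]), array([291.08558831, 141.26283561])] wrist [array([247.23266261, 247.23011293]), array([382.45342371, 247.07974089])]
```

View pics/v6.png

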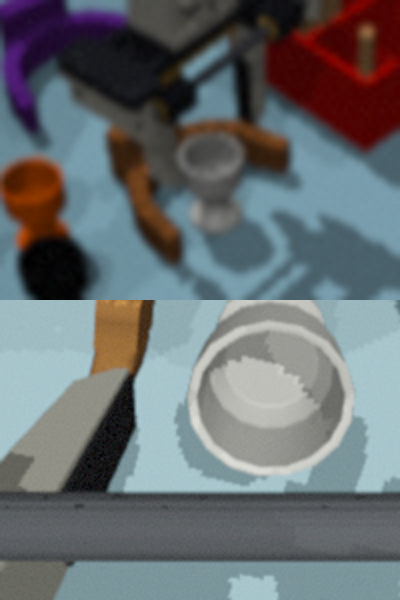

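The real tips sit about 26 mm above the reported TCP: three triangulations gave 24, 29 and 27 mm. That explains the miss, because the fingers closed above the rim. I'll treat real tip height as commanded z + 26, descend further and watch the force.

```bash
python3 - <<'E'
from h import *
P=[558.4,214.5]
bot.line_to(P+[9],v=60); print(bot.get_obs()['ft_force'])
bot.grip(0,12); o=bot.get_obs(); print(o['grip_width'],o['ft_force'],o['tool_pos'])
if o['grip_width']>35:
    bot.line_to(P+[115],v=120); o=bot.get_obs();print(o['grip_width'],o['ft_force'],o['clock'])
    bot.line_to([500,-110,115],v=260); print(bot.get_obs()['grip_width'])
    bot.line_to([500,-110,30],v=150); bot.line_to([500,-110,11],v=40); o=bot.get_obs();print(o['grip_width'],o['ft_force'],o['clock'])
    snap('side','s7')
E
```

```text
[-0.40897082 -0.03290814  0.64174513]
46.437184607294526 [0.29743986 0.06538911 1.15083572] [558.42928825 214.51114437   9.14611393]
46.59761535960944 [-0.50682889  0.27466234 -0.94674285] 11.0833
46.80152753653943
46.720584072562716 [-0.85164818  0.00934051 -0.22963343] 13.8417
```

```bash
python3 - <<'E'
from h import *
bot.line_to([500,-110,9],v=30); print(bot.get_obs()['ft_force'])
bot.grip(76); bot.line_to([500,-110,110],v=150)
D=np.array([646,-58.]);u=np.array([-.255,.967])
s=D-80*u; r=goodori([*s,90],[.967,.255])
bot.movep([*s,110],r); bot.grip(60)
w,p=snap('wrist','w8'); t,_=snap('top','t8'); o=bot.get_obs(); print(o['tool_pos'],o['clock'])
cv2.imwrite('pics/v8.png',np.vstack([cv2.resize(w,(480,300)),cv2.resize(t[80:270,180:484],(480,300))])[:,:,::-1])
# drum skin in wrist
hsv=cv2.cvtColor(w,cv2.COLOR_RGB2HSV); H,S,V=cv2.split(hsv); q=proj(p,[*D,50]); print('pred',q)
m=((S<40)&(V>120)).astype(np.uint8); n,l,st,ce=cv2.connectedComponentsWithStats(m); k=l[int(q[1]),int(q[0])]; print(st[k],ce[k],onz(p,ce[k],50))
E
```

```text
[ 0.35927352 -0.33114416  0.67732031]
[ 666.38676684 -135.29534059  110.1274418 ] 16.975
pred [315.77557759 102.7292273 ]
[  256    35   117   123 11380] [313.97065026  96.39420035] [643.54217379 -53.94619852  50.        ]
```

View pics/v8.png

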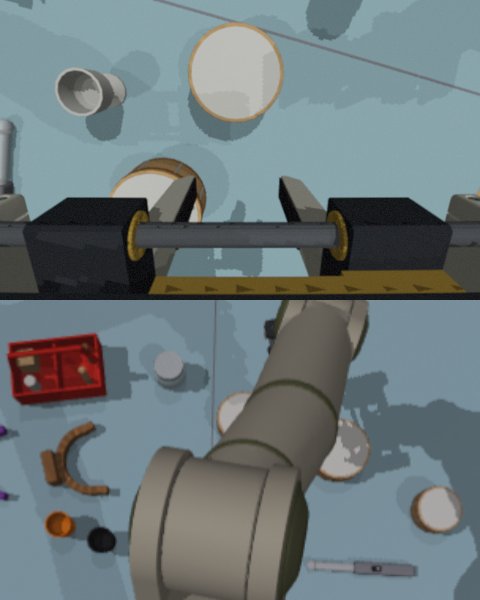

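The cup stands upright on the table, clear of everything. The mid drum is at wrist pixel (314,96), i.e. about (644,-55). The fingers straddle a clear spot behind it. Pushing part way, then checking.

```bash
python3 - <<'E'
from h import *
D=np.array([644.5,-56.]);u=np.array([-.255,.967]);S=np.array([563.4,223.4]);A=S-75*u
w=(A-D)/np.linalg.norm(A-D)
Z=-3
bot.line_to([*(D-74*w),30],v=120); bot.line_to([*(D-74*w),Z],v=60); print('down',bot.get_obs()['ft_force'],bot.get_obs()['grip_width'])
bot.line_to([*(D-47*w),Z],v=60)
bot.line_to([*(A-45*u),Z],v=60); o=bot.get_obs(); print(o['tool_pos'],o['ft_force'],o['clock'])
im,p=snap('wrist','w9'); q=proj(p,[*A,50]); print('pred',A,q)
hsv=cv2.cvtColor(im,cv2.COLOR_RGB2HSV); H,S_,V=cv2.split(hsv)
m=((S_<40)&(V>120)).astype(np.uint8); n,l,st,ce=cv2.connectedComponentsWithStats(m); k=l[int(q[1]),int(q[0])]; print(st[k],ce[k],onz(p,ce[k],50))
snap('top','t9')
E
```

```text
down [-1.08734296 -0.03550995 -1.09177275] 59.962292629669
[594.03835702 107.27384166  -2.97217205] [-0.36110051 -1.54130864 -0.21508763] 22.875
pred [582.525 150.875] [315.25557617 177.97125498]
[  217    71   200   197 30880] [316.22257124 169.21599741] [581.94256497 154.7839072   50.        ]
```

View pics/w9.png

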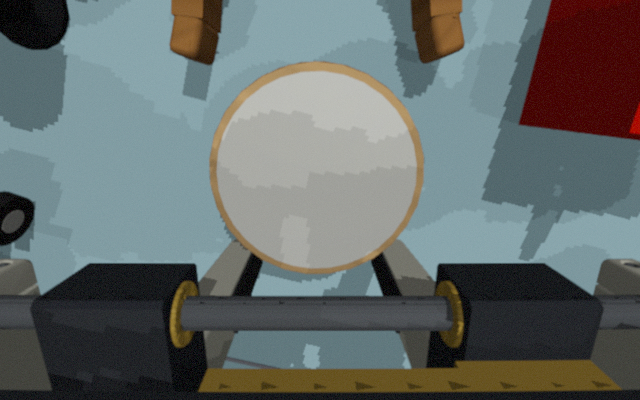

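The drum sits centred (316) between the lip tips (midpoint ~316), about 70 mm from the seat. Pushing in along the axis, with force watching.

```bash
python3 - <<'E'
from h import *
u=np.array([-.255,.967]);u/=np.linalg.norm(u);S=np.array([563.4,223.4]);v=np.array([u[1],-u[0]])
f=lambda:np.mean([bot.get_obs()['ft_force'] for _ in range(3)],0)
bot.line_to([*(S-63*u),-3],v=50); print('at -63',f()[:2]@u,f()[:2]@v)
for d in np.arange(61,35,-1.5):
    bot.line_to([*(S-d*u),-3],v=25); F=f()[:2]; print(round(d,1),round(F@u,1),round(F@v,1))
    if abs(F@u)>6 or abs(F@v)>8: break
im,p=snap('wrist','w10'); print(bot.get_obs()['clock'])
E
```

```text
at -63 -0.20746871991368684 -0.8187407798683028
61.0 -1.2 0.4
59.5 0.4 -0.4
58.0 -1.2 -0.0
56.5 -1.3 0.3
55.0 0.2 0.1
53.5 -0.4 0.2
52.0 -1.0 0.0
50.5 -0.1 -0.3
49.0 -1.2 -0.6
47.5 -0.8 0.9
46.0 -2.8 0.1
44.5 -7.4 0.3
27.3167
```

View pics/w10.png

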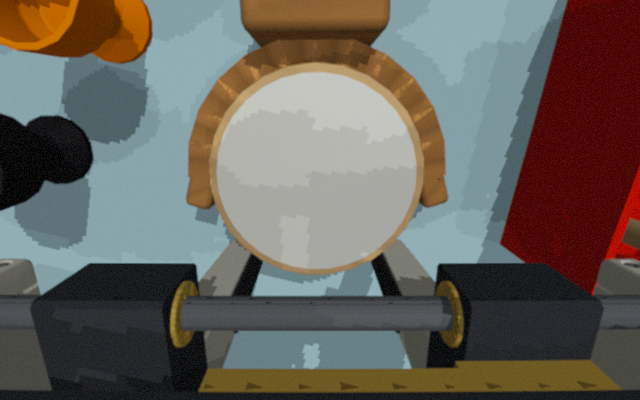

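The drum is seated: it touches the back all along the curve, and the force rose to 7 N. Backing off and checking numerically, since all 12 views are used.

```bash
python3 - <<'E'
from h import *
u=np.array([-.255,.967]);u/=np.linalg.norm(u);S=np.array([563.4,223.4])
bot.line_to([*(S-85*u),-3],v=80); bot.line_to([*(S-85*u),180],v=150)
bot.move_joints([-1.276,0.599,-0.003,1.599,0.002,0.943,-0.08])
a,p=snap('top','t11'); b,ps=snap('side','s11'); print(bot.get_obs()['clock'])
hsv=cv2.cvtColor(a,cv2.COLOR_RGB2HSV); H,s,V=cv2.split(hsv); m=((s<60)&(H<40)&(V>90)).astype(np.uint8)
n,l,st,ce=cv2.connectedComponentsWithStats(m); q=proj(p,[*S,50]); k=l[int(q[1]),int(q[0])]; X=onz(p,ce[k],50)[:2]; print('drum',X,st[k],'along/lat to seat',(X-S)@u,(X-S)@[u[1],-u[0]])
for nm,im,pp,old in(('top',a,p,'top0'),('side',b,ps,'side0')):
    o=load(old)[0][:,:,::-1]; d=(cv2.absdiff(im,np.ascontiguousarray(o)).max(2)>45).astype(np.uint8)
    n,_,st,ce=cv2.connectedComponentsWithStats(d,connectivity=8); print(nm,[(list(t),onz(pp,c,0)[:2].round(0)) for t,c in zip(st[1:],ce[1:]) if t[4]>12])
    print('cup pred',proj(pp,[500,-110,62]),proj(pp,[500,-110,0]))
E
```

```text
31.675
drum [564.60777041 220.75481243] [220 164  31  31 764] along/lat to seat -2.865714495500605 0.4933630310436925
top [([np.int32(317), np.int32(140), np.int32(35), np.int32(35), np.int32(895)], array([648., -61.])), ([np.int32(219), np.int32(163), np.int32(36), np.int32(36), np.int32(844)], array([568., 226.])), ([np.int32(346), np.int32(197), np.int32(14), np.int32(10), np.int32(49)], array([ 518., -116.])), ([np.int32(347), np.int32(206), np.int32(7), np.int32(5), np.int32(17)], array([ 495., -111.])), ([np.int32(16), np.int32(276), np.int32(17), np.int32(7), np.int32(46)], array([264., 827.])), ([np.int32(12), np.int32(281), np.int32(14), np.int32(7), np.int32(36)], array([250., 839.])), ([np.int32(36), np.int32(284), np.int32(7), np.int32(4), np.int32(21)], array([247., 781.])), ([np.int32(43), np.int32(290), np.int32(9), np.int32(11), np.int32(55)], array([222., 752.])), ([np.int32(15), np.int32(292), np.int32(8), np.int32(14), np.int32(50)], array([210., 837.]))]
cup pred [351.53697746 204.00590651] [349.90865943 206.39076302]
side [([np.int32(91), np.int32(55), np.int32(13), np.int32(14), np.int32(29)], array([ 265., 1111.])), ([np.int32(266), np.int32(139), np.int32(39), np.int32(40), np.int32(1007)], array([578., 238.])), ([np.int32(150), np.int32(151), np.int32(10), np.int32(4), np.int32(24)], array([265., 490.])), ([np.int32(346), np.int32(183), np.int32(43), np.int32(47), np.int32(1480)], array([655., -58.])), ([np.int32(327), np.int32(228), np.int32(27), np.int32(40), np.int32(594)], array([ 509., -119.]))]
cup pred [335.11509089 233.74896423] [334.13004393 247.51724335]
```

```bash
python3 -c "
from workcell import bot
print(bot.job_done(), bot.get_obs()['clock'])"
```

```text
the job is handed in; nothing more can be done
the job is handed in; nothing more can be done
```

The job is handed in, about 32 s into the 64 s limit. The white egg cup now stands upright at about (500, -110), well clear of the stand. The 96 mm middle drum was pushed flat along the table through the open side until it touched the back of the curve.

**Missed grasp:** the first try closed on air. The real finger tips turned out to be about 26 mm above the reported TCP (three triangulations gave 24, 27 and 29 mm). I corrected for that and the second grasp held at 46.5 mm.

**Drum seating:** the push force rose from about 1 N to 7 N at the back, and the close wrist picture shows the drum touching the curve. The final top view put it 2.9 mm short of the seat point along the axis and 0.5 mm to the side. The top camera had earlier read the egg cup about 4 mm lower in y than the wrist camera, so I trusted the contact force and close view.

**Other objects:** comparing top and side pictures from before and after, only the drum, the cup and the arm itself had changed. My picture views were used up by then, so I checked that last comparison and the cup's final position by numbers only. The last picture I viewed of the cup, before the drum push, showed it upright.

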